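# Take the sugar pot off its safety hook

## Robot

A 6-joint arm with a two-finger parallel gripper is mounted at the origin on the work surface. World frame = base frame: x ahead of the robot, y to its left, z up, the work surface at z = 0. Lengths are in mm, angles in rad, forces in N, time in s.
With the tool pointing down it reaches from about 200 to 875 mm from the base axis. Payload 3.4 kg.
Tool frame: the origin (TCP) lies at the very end of the fingers, on their centre line; the grasp point (between the pads) lies 19 mm behind it; z points along the fingers, y is the direction in which the jaws open and shut (so a half turn about z gives the same grasp; the last joint's range is limited). The gripper opens to 94 mm and grips with 3 to 60 N. Pads are 16 mm wide; open, the fingers measure 119 mm over their backs; the gripper's body (75 mm by 177 mm) begins 78 mm behind the grasp point.
Start: joints at [-1.26, 0.276, 1.505, -0, 1.361, -0.121], TCP at [240.645, -522.26, 205.493] pointing down, gripper open.
Joint ranges: [-2.89, 2.89], [-0.75, 2.08], [0.22, 2.7], [-1.18, 4.32], [0.11, 2.71], [-2.7, 2.7]. Speed limits (rad/s): [2.57, 2.57, 3.14, 3.14, 3.14, 3.14].

## Interface

Orientations are given as a rotation vector (axis times angle).
In Python, from bench import env gives the robot as it stands.
- The arm moves only by the shell command python3 -m creep 'ROWS' [FORCE]. ROWS is JSON, a list of rows, each an object with "linear": the shift along the tool's x, y, z in units of 25 mm (1.0 is 25 mm), a list of three; "twist": the turn, a rotation vector about the tool's x, y, z in units of 6 degrees (1.0 is 6 degrees), a list of three; "gripper": the closure, from 0 (fully open) to 1 (shut). In form: [{"linear": [x, y, z], "twist": [rx, ry, rz], "gripper": gripper}, ...]. A call has 1 to 8 rows; each row shifts and turns the commanded pose from where the row before left it, along the tool's axes as they then stand; what a row does not reach is not made up. A row lasts 1/12 s, in which the tool goes at most 41.7 mm and 7.16 degrees, less where a joint would pass 70% of its speed; a pose out of reach is approached as far as the arm can. A call is refused whole if a number of a shift passes 1 or a number of a turn 1, either way. A call with a gripper value outside its range is refused whole. The fingers move at their own pace and stop on an object; FORCE is the grip in N (left out, the last holds). Time passes only in rows, so rows that do not move let the fingers close. It gives the time, the measured TCP pose, the force and the opening at its end, in the units of the state.
- env.get_state(): the state, without advancing time (a new reading comes with each control period).
- env.grab_frame(name): name is "scene" or "top" or "wrist"; returns a dict with "pixels" (420x560x3 uint8, blue, green, red), "mtx" (3x3 intrinsics, pixels), "rvec" (rotation vector, rad) and "tvec" (3), from world to camera coordinates, as OpenCV has them; the wrist camera has in their place "mount" (4x4, takes a point from camera to tool coordinates, whose origin is the TCP and whose axes are the flange's). Camera axes: x right, y down, z forward; pixel columns grow to the right and rows downward; lengths in mm; the calibration is good to about 2 mm. A picture is of the moment at which its call begins: read the wrist's pose just before it. There is no depth.
- env.sign_off(): hands the job in, once; it reports no verdict.
The state is a dict: "clock": time; "joint_pos": joint angles; "qd": joint speeds; "effort": joint torques, N m; "eef_pos": TCP position; "tcp_rot": TCP orientation; "ft_force": force on the tool from outside, world axes, zero at the start; "ft_torque": the same for the moment, N m; "opening": opening from 0.0 (shut) to 1.0 (fully open).
Only numpy, scipy, OpenCV 4.12 (cv2) and the standard library are available. Lean on these libraries where they do the work, as an engineer would, in place of code of your own. Each camera call takes 0.05 s, during which the arm holds its last target.

## Task

Take the red sugar pot out of its safety hook: pressing gently, slide the pot towards the hook so that its wire loop pushes the yellow sprung keeper open, and only then lift it clear, without forcing it against the hook or the keeper. Set it down upright, wholly on the round cork mat, keep hold of it until it stands there, then let go; keep the pot upright and leave everything else on the table alone.

Things in the scene. Friction and masses are not known exactly. Their poses are not given: they have to be found in the camera images.
- pot: Loose red enamel sugar pot, white lid fixed on, 260 to 440 g, 68 mm across, lid to 90 mm above its underside, knob on top to 142 mm. A stiff steel wire loop sticks out along its +x. Origin: centre of the underside, z up. At the start it stands on the stand's 12 mm board, the loop's cross-bar caught in the hook.
- pot_knob (a point): Centre of the square birch knob on the pot's lid: 26 x 26 mm, 34 mm tall, 108 to 142 mm above the pot's underside, faces square to the pot's x and y axes, on a 14 mm stem.
- loop_bar (a point): Middle of the loop's cross-bar: 6 mm wire along the pot's y, at pot x = 96 mm, 92 mm above the pot's underside; the loop's two arms run back to the pot at y = +-15 mm.
- stand: Fixed birch board 215 x 110 x 12 mm (x -45 to +170 mm) with a steel hook post in a slot. Origin: on the table under the board, where the pot stands (pot within 3 mm of it, yaw within 0.05 rad); +x points from pot to hook. The post is clamped firmly but anywhere within +-15 mm along x, which is not measured: x values below are for its middle position.
- hook_curl (a point): End of the hook's curl, middle post position (x = 119.5 mm), a point fixed to the board. Hook 12 mm wide; heights above board top: upright tip at x 70 to 75 mm; from its top the curl runs to x = 119.5 mm, height 99 to 104, so the bar (top at 95 mm) lifts only 4 mm while under it; bed below the bar at height 82; shank at x 139 to 147 mm, to height 104.
- keeper_face (a point): Keeper's face at bar height, mid post position (x = 117 mm). Tongue hinged at height 38, top at 98 mm; it tips to +x. The bar starts in the 36 mm play between tip and keeper. Keeper yields from about 2 N, +0.8 N per mm; the bar clears the curl after 8.5 mm (8.8 N); hard stop at 12 mm (11.6 N). Pressed at 10 to 11 N the pot lifts straight out: near 8 mm up the side load ends with a jerk, at 15 mm it is above the hook.
- mat: Fixed round cork mat, 110 mm across, 6 mm thick; origin at the centre of its underside. The pot goes here, any yaw. (Not listed: a fixed toaster, 175 mm tall, stands at the far left, beyond y = 0.34 m and x = 0.5 m.)
- mug_a: Loose blue enamel mug, 80 mm across, 85 mm tall, origin under its centre. Bystander.
- mug_b: A second such mug. Bystander.
- egg_cup: Loose steel egg cup with an egg, 48 mm across, 83 mm tall, origin under its centre. Bystander.
- rack: Loose wooden crispbread rack, 90 x 180 mm, 117 mm tall with the bread, origin under its centre. Bystander.
- butter_dish: Loose white butter dish with lid, 170 x 110 mm, 82 mm tall, origin under its centre. Bystander.
- spoon: Loose steel spoon, 150 mm long, lying on the table. Bystander.
Not all that is in view belongs to the job. What is shaped like the pot but blue or purple is not meant.

How it is judged:
By the outcome, as a careful person would: the job done as asked, in the order asked, and still so for the second after the job is handed in, with the robot touching nothing.
It also fails if it takes over 61 s, if anything falls off the work surface, if the arm or the gripper's body presses on something with over 40 N, if the wrist force passes 120 N, or if a joint passes its speed limit or range.

## Working session

There is one attempt and no reset: what is moved stays moved. The work goes in short steps, Python scripts to look and compute and a shell command to move; the robot and the scene stay as the last step left them, time stands still between calls to the robot, and variables do not carry over. Pictures are saved under pics/ and viewed, and the job is handed in when it is done.

```bash
ls; mkdir -p pics; cat > h.py <<'E'
import numpy as np,cv2
from bench import env
def ray(f,uv):
    R=cv2.Rodrigues(np.array(f["rvec"],float))[0];t=np.array(f["tvec"],float).ravel()
    d=R.T@np.linalg.inv(np.array(f["mtx"]))@np.array([uv[0],uv[1],1.]);return -R.T@t,d/np.linalg.norm(d)
def onz(f,uv,z):
    o,d=ray(f,uv);return o+d*(z-o[2])/d[2]
def cross(f1,a,f2,b):
    o1,d1=ray(f1,a);o2,d2=ray(f2,b)
    s=np.linalg.lstsq(np.c_[d1,-d2],o2-o1,rcond=None)[0]
    p,q=o1+s[0]*d1,o2+s[1]*d2
    return (p+q)/2,np.linalg.norm(p-q)
def proj(f,P):
    return cv2.projectPoints(np.array(P,float).reshape(-1,3),np.array(f["rvec"],float),np.array(f["tvec"],float),np.array(f["mtx"],float),None)[0].reshape(-1,2)
E
python3 - <<'E'
from h import *
import pickle
s=env.get_state();print(s)
F={}
for n in("scene","top"):
    F[n]=env.grab_frame(n);cv2.imwrite(f"pics/{n}0.png",F[n]["pixels"])
pickle.dump(F,open("f0.pkl","wb"))
E
```

```text
pics
{'clock': 0.0, 'joint_pos': array([-1.26000439e+00,  2.76583843e-01,  1.50607829e+00, -1.15201631e-05,
        1.36068405e+00, -1.20977463e-01]), 'qd': array([-1.21108483e-05,  4.25802471e-04,  1.64730993e-03, -3.04161803e-04,
       -1.74025697e-04,  5.85891773e-04]), 'effort': array([-2.62301990e-03, -4.04585767e+01, -2.37227565e+01,  6.98399381e-02,
        3.47932731e-02, -1.29907289e-04]), 'eef_pos': array([ 240.46112722, -521.70959753,  204.63294879]), 'tcp_rot': array([-3.06696280e+00, -6.72595822e-01,  2.78483094e-04]), 'ft_force': array([-0.18280096, -0.62651418, -0.23544589]), 'ft_torque': array([ 0.02103192, -0.04879966, -0.03659915]), 'opening': 1.0004077644971534}
```

View pics/scene0.png

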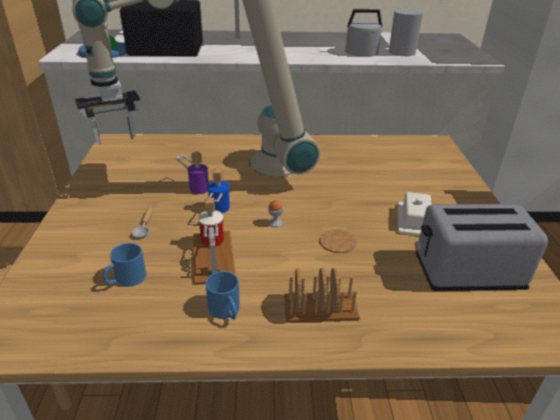

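View pics/top0.png

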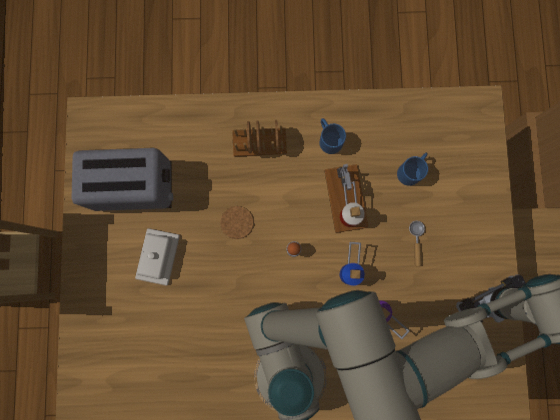

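Red pot: scene (211,230), top (352,214). The blue look-alike is at top (352,273) and the purple one at (383,313). The red one stands on the birch board at the hook, so it fits the description. I'll confirm that in a crop.

```bash
python3 - <<'E'
from h import *
import pickle
F=pickle.load(open("f0.pkl","rb"))
a=F["top"]["pixels"][150:290,310:410];b=F["scene"]["pixels"][180:300,170:270]
a=cv2.resize(a,None,fx=4,fy=4,interpolation=cv2.INTER_CUBIC);b=cv2.resize(b,None,fx=4,fy=4,interpolation=cv2.INTER_CUBIC)
b=cv2.copyMakeBorder(b,0,80,0,0,0)
cv2.imwrite("pics/crop0.png",np.hstack([a,b]))
E
```

```text
(no output)
```

View pics/crop0.png

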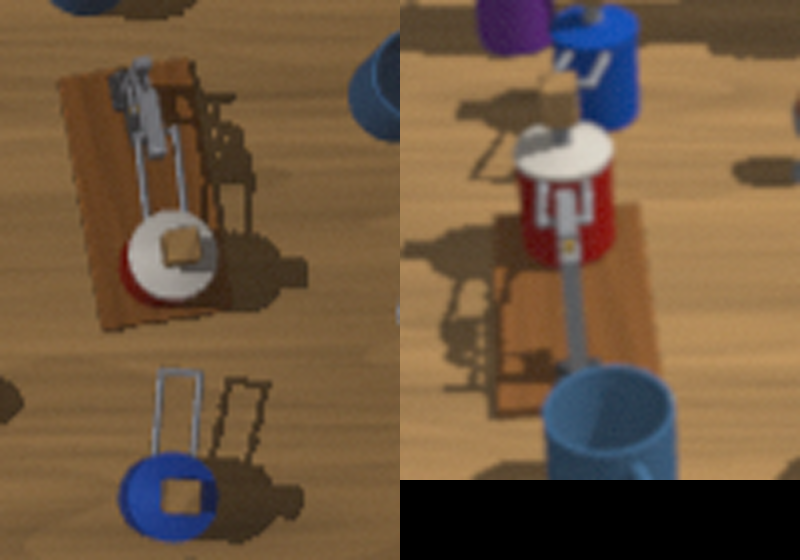

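The crop confirms it: red body, white lid, birch knob at top (355.5,211.5) and scene (209.5,204.5), loop in the hook. Next I measure it along with the mat and the neighbours.

```bash
python3 - <<'E'
from h import *
import pickle
np.set_printoptions(precision=1,suppress=True)
F=pickle.load(open("f0.pkl","rb"));t,s=F["top"],F["scene"]
k,e=cross(t,(355.5,211.7),s,(209.5,204.5));print("knob",k,e, onz(t,(355.5,211.5),154), onz(s,(209.5,204.5),137))
C=np.array([(60,82),(190,60),(105,330),(215,314)])/4.+[310,150]
P=[onz(t,c,12) for c in C];print(P)
for a,b in((2,0),(3,1)):
    d=P[b]-P[a];print("yaw",np.arctan2(d[1],d[0]),np.linalg.norm(d))
d=P[2]-P[3];print("yawy",np.arctan2(-d[0],d[1]),np.linalg.norm(d))
print("mat",onz(t,(237,222),6),onz(s,(338,240),6))
print("lid",onz(t,(310+172/4,150+254/4),102))
print("loop arms ends",onz(t,(310+137/4,150+143/4),104),onz(t,(310+173/4,150+128/4),104),onz(t,(310+146/4,150+215/4),104),onz(t,(310+183/4,150+212/4),104))
print("curl end/tip",onz(t,(310+160/4,150+152/4),116),onz(t,(310+142/4,150+85/4),116),"shank top",onz(t,(310+142/4,150+65/4),116))
print("mugs",onz(t,(333,138),85),onz(t,(413,170),85),"egg",onz(t,(293,248),80),"blue knob",onz(t,(310+181/4,150+496/4),142),"purple",onz(s,(197,160),125))
E
```

```text
knob [ 501.9 -209.   135.8] 6.473882049908639 [ 500.2 -209.5  154. ] [ 504.3 -205.4  137. ]
[array([ 659.8, -135.7,   12. ]), array([ 675.6, -244.8,   12. ]), array([ 451.2, -165. ,   12. ]), array([ 462.1, -255.6,   12. ])]
yaw 0.1393356626044571 210.62204323136683
yaw 0.05051112220420929 213.77894617863794
yawy 0.11903030868715318 91.30896464189773
mat [495.1 161.2   6. ] [498.4 167.3   6. ]
lid [ 501.1 -209.4  102. ]
loop arms ends [ 588.9 -185.7  104. ] [ 600.1 -214.3  104. ] [ 531.9 -190.3  104. ] [ 533.5 -219.1  104. ]
curl end/tip [ 579.1 -201.6  116. ] [ 632.3 -189.9  116. ] shank top [ 648.2 -190.6  116. ]
mugs [ 749.1 -158.7   85. ] [ 637.4 -408.    85. ] egg [400.1 -20.6  80. ] blue knob [ 314.7 -202.2  142. ] purple [ 220.8 -273.5  125. ]
```

```bash
python3 -m creep '[{"linear":[0.92,-0.44,-0.2],"twist":[0,0,0],"gripper":0},{"linear":[0.92,-0.44,-0.2],"twist":[0,0,0],"gripper":0},{"linear":[0.92,-0.44,-0.2],"twist":[0,0,0],"gripper":0},{"linear":[0.92,-0.44,-0.2],"twist":[0,0,0],"gripper":0},{"linear":[0.92,-0.44,-0.2],"twist":[0,0,0],"gripper":0},{"linear":[0.92,-0.44,-0.2],"twist":[0,0,0],"gripper":0},{"linear":[0.92,-0.44,-0.2],"twist":[0,0,0],"gripper":0},{"linear":[0.92,-0.44,-0.2],"twist":[0,0,0],"gripper":0}]' 40
python3 -m creep '[{"linear":[0.8,-0.44,-0.2],"twist":[0,0,0],"gripper":0},{"linear":[0.8,-0.44,-0.2],"twist":[0,0,0],"gripper":0},{"linear":[0.8,-0.44,-0.2],"twist":[0,0,0],"gripper":0},{"linear":[0.8,-0.44,-0.2],"twist":[0,0,0],"gripper":0},{"linear":[0.8,-0.44,-0.2],"twist":[0,0,0],"gripper":0},{"linear":[0.8,-0.44,-0.2],"twist":[0,0,0],"gripper":0},{"linear":[0.8,-0.44,-0.2],"twist":[0,0,0],"gripper":0}]'
python3 -m creep '[{"linear":[0,0,0],"twist":[0,0,-1],"gripper":0},{"linear":[0,0,0],"twist":[0,0,-1],"gripper":0},{"linear":[0,0,0],"twist":[0,0,-1],"gripper":0},{"linear":[0,0,0],"twist":[0,0,-1],"gripper":0},{"linear":[0,0,0],"twist":[0,0,-1],"gripper":0},{"linear":[0,0,0],"twist":[0,0,-1],"gripper":0}]'
python3 -m creep '[{"linear":[0,0,0],"twist":[0,0,-1],"gripper":0},{"linear":[0,0,0],"twist":[0,0,-1],"gripper":0},{"linear":[0,0,0],"twist":[0,0,-1],"gripper":0},{"linear":[0,0,0],"twist":[0,0,-1],"gripper":0},{"linear":[0,0,0],"twist":[0,0,-1],"gripper":0},{"linear":[0,0,0],"twist":[0,0,-0.84],"gripper":0},{"linear":[0,0,0],"twist":[0,0,0],"gripper":0}]'
python3 - <<'E'
from h import *
import pickle
s=env.get_state();print(s["joint_pos"],s["qd"])
f=env.grab_frame("wrist");pickle.dump((s,f),open("w1.pkl","wb"));print(f["mtx"],f["mount"])
cv2.imwrite("pics/w1.png",f["pixels"])
E
```

```text
clock: 0.77
eef_pos: [371.4, -364.0, 245.3]
tcp_rot: [-3.068, -0.673, 0.001]
ft_force: [0.5, -0.9, 0.1]
opening: 1.002
clock: 1.35
eef_pos: [466.1, -235.6, 280.3]
tcp_rot: [-3.068, -0.673, 0.001]
ft_force: [-0.1, 0.1, 0.0]
opening: 0.998
clock: 1.85
eef_pos: [465.6, -236.5, 280.0]
tcp_rot: [-2.705, -1.595, 0.001]
ft_force: [-0.3, 0.4, -0.6]
opening: 0.996
clock: 2.43
eef_pos: [465.6, -236.6, 280.0]
tcp_rot: [-2.104, -2.331, 0.0]
ft_force: [0.3, -0.9, -0.1]
opening: 1.001
[-6.03458083e-01  1.62363722e-01  1.47404530e+00 -1.12530366e-04
  1.50619061e+00 -7.05674424e-01] [ 2.28220370e-03 -2.62690134e-04 -3.18991837e-03  1.65997934e-03
  3.45285375e-05  1.19434804e-01]
[[358.99467619   0.         276.97599575]
 [  0.         358.99467619 208.52381784]
 [  0.           0.           1.        ]] [[-3.14859667e-04 -9.72762160e-01 -2.31805264e-01  6.64163156e+01]
 [ 9.99999946e-01 -3.27724089e-04  1.69881512e-05 -5.45189650e-01]
 [-9.24935995e-05 -2.31805246e-01  9.72762211e-01 -1.79268425e+02]
 [ 0.00000000e+00  0.00000000e+00  0.00000000e+00  1.00000000e+00]]
```

View pics/w1.png

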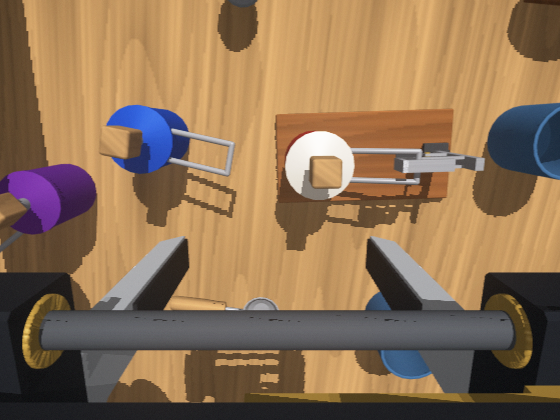

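The wrist view shows the knob top at about (326,172), the loop running right to about (418,165), and the curl at (398–482,160). I enlarge it for corners and yaw.

```bash
python3 - <<'E'
from h import *
import pickle
s,f=pickle.load(open("w1.pkl","rb"))
a=f["pixels"][95:215,270:490];cv2.imwrite("pics/c1.png",cv2.resize(a,None,fx=3.6,fy=3.6,interpolation=cv2.INTER_CUBIC))
E
```

```text
(no output)
```

View pics/c1.png

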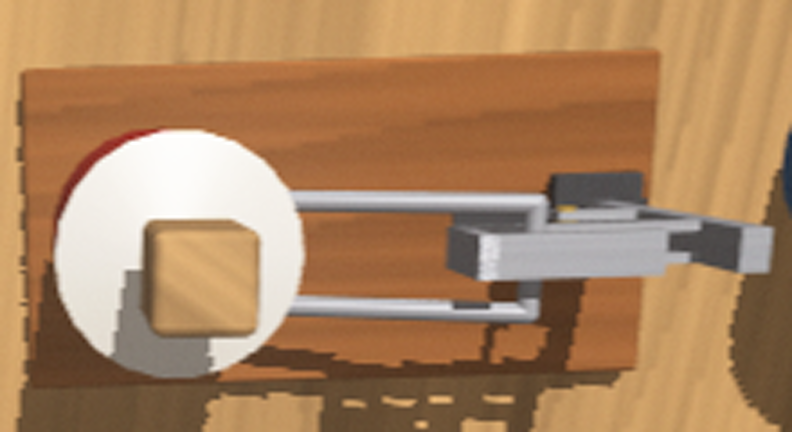

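```bash
cat >> h.py <<'E'
def wf(s,f):
    f=dict(f);R=cv2.Rodrigues(np.array(s["tcp_rot"]))[0];T=np.eye(4);T[:3,:3]=R;T[:3,3]=s["eef_pos"]
    M=np.linalg.inv(T@np.array(f["mount"]));f["rvec"]=cv2.Rodrigues(M[:3,:3])[0];f["tvec"]=M[:3,3];return f
E
python3 - <<'E'
from h import *
import pickle
np.set_printoptions(precision=1,suppress=True)
s,f=pickle.load(open("w1.pkl","rb"));f=wf(s,f)
R=cv2.Rodrigues(np.array(s["tcp_rot"]))[0];print(s["eef_pos"],R,"yangle",np.arctan2(R[1,1],R[0,1]))
g=lambda u,v,z:onz(f,(270+u/3.6,95+v/3.6),z)
print("knob",g(204,281,154),"lid",g(180,254,102))
def yaw(a,b,z):
    d=g(*b,z)-g(*a,z);return np.arctan2(d[1],d[0]),np.linalg.norm(d)
print("board",yaw((22,71),(658,50),12),yaw((28,388),(636,369),12))
print("knob edge",yaw((155,336),(252,336),154),yaw((260,320),(260,240),154))
print("arms",yaw((295,200),(535,203),104),yaw((295,303),(525,314),104))
print("bar",g(541,208,104),g(531,310,104),"curl end",g(450,248,116),"curl far",g(665,250,116))
B=[g(22,71,12),g(658,50,12),g(636,369,12),g(28,388,12)];print("board",B)
m=sum(B)/4;th=np.arctan2(*(B[1]-B[0]+B[2]-B[3])[[1,0]]);print(th,m-(62.5*np.array([np.cos(th),np.sin(th),0])))
F=pickle.load(open("f0.pkl","rb"))
print(proj(f,[504,-209,154]),"cross",cross(f,(326.7,173),F["top"],(355.5,211.5)))
E
```

```text
[ 465.6 -236.6  280. ] [[-0.1  1.  -0. ]
 [ 1.   0.1  0. ]
 [ 0.  -0.  -1. ]] yangle 0.10222390099207541
knob [ 504.6 -207.6  154. ] lid [ 504.9 -207.2  102. ]
board (np.float64(0.1338351377962666), np.float64(212.29607632027032)) (np.float64(0.13406238681266627), np.float64(214.76249598727637))
knob edge (np.float64(0.10204274569994659), np.float64(23.238019921715047)) (np.float64(1.7147046764725427), np.float64(19.06937083452388))
arms (np.float64(0.08959656771385853), np.float64(65.36353729716666)) (np.float64(0.05394325544613302), np.float64(64.07619240179679))
bar [ 600.8 -184.5  104. ] [ 603.5 -212.5  104. ] curl end [ 574.1 -196.9  116. ] curl far [ 630.9 -191.6  116. ]
board [array([ 456., -161.,   12.]), array([ 666.4, -132.6,   12. ]), array([ 682. , -240.2,   12. ]), array([ 469.1, -268.9,   12. ])]
0.13394941852761955 [ 506.5 -209.    12. ]
[[325.7 174.6]] cross (array([ 487.2, -193.9,  261.2]), np.float64(2.7883630873601915))
```

```bash
python3 -m creep '[{"linear":[0.5,0.84,0],"twist":[0,0,0],"gripper":0},{"linear":[0.5,0.84,0],"twist":[0,0,0],"gripper":0},{"linear":[0,0,0.9],"twist":[0,0,0],"gripper":0},{"linear":[0,0,0.9],"twist":[0,0,0],"gripper":0},{"linear":[0,0,0.9],"twist":[0,0,0],"gripper":0},{"linear":[0,0,0.9],"twist":[0,0,0],"gripper":0},{"linear":[0,0,0],"twist":[0,0,0],"gripper":0},{"linear":[0,0,0],"twist":[0,0,0],"gripper":0}]'
python3 - <<'E'
from h import *
import pickle
s=env.get_state()
f=env.grab_frame("wrist");pickle.dump((s,f),open("w2.pkl","wb"))
F=wf(s,f)
im=f["pixels"].copy()
p=proj(F,[s["eef_pos"][0],s["eef_pos"][1],154])[0];print("axis at knob top px",p,s["eef_pos"])
cv2.circle(im,tuple(np.int32(p)),2,(255,0,255),-1)
cv2.imwrite("pics/w2.png",im)
E
```

```text
clock: 3.15
eef_pos: [504.5, -207.3, 189.7]
tcp_rot: [-2.107, -2.327, 0.001]
ft_force: [0.9, 0.5, 1.4]
opening: 1.003
axis at knob top px [277.97745782 232.25600136] [ 504.45046853 -207.32156339  189.6516965 ]
```

View pics/w2.png

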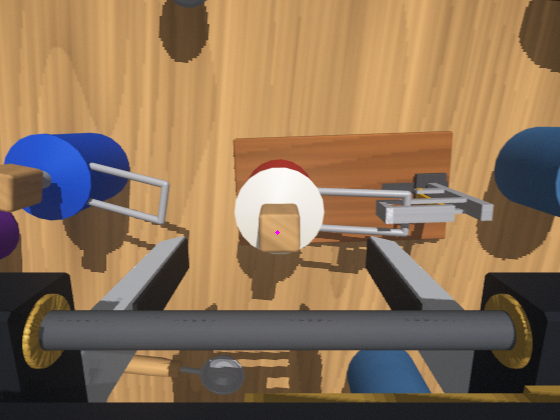

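The knob is centred: its top face centre is at about (280,231) and the tool axis projects to (278,232). I descend and close.

```bash
python3 -m creep '[{"linear":[0,0.04,0.7],"twist":[0,0,0],"gripper":0},{"linear":[0,0,0.7],"twist":[0,0,0],"gripper":0},{"linear":[0,0,0.7],"twist":[0,0,0],"gripper":0},{"linear":[0,0,0.68],"twist":[0,0,0],"gripper":0},{"linear":[0,0,0],"twist":[0,0,0],"gripper":0},{"linear":[0,0,0],"twist":[0,0,0],"gripper":0.5}]' 45
python3 -m creep '[{"linear":[0,0,0],"twist":[0,0,0],"gripper":0.6},{"linear":[0,0,0],"twist":[0,0,0],"gripper":0.7},{"linear":[0,0,0],"twist":[0,0,0],"gripper":0.8},{"linear":[0,0,0],"twist":[0,0,0],"gripper":1},{"linear":[0,0,0],"twist":[0,0,0],"gripper":1},{"linear":[0,0,0],"twist":[0,0,0],"gripper":1},{"linear":[0,0,0],"twist":[0,0,0],"gripper":1},{"linear":[0,0,0],"twist":[0,0,0],"gripper":1}]' 45
```

```text
clock: 3.7
eef_pos: [506.7, -208.0, 122.0]
tcp_rot: [2.107, 2.329, 0.0]
ft_force: [0.5, -0.6, -0.5]
opening: 0.961
clock: 4.37
eef_pos: [506.1, -207.6, 121.0]
tcp_rot: [2.107, 2.331, -0.0]
ft_force: [0.7, -0.2, 0.4]
opening: 0.397
```

```bash
python3 -m creep '[{"linear":[0,0,0],"twist":[0,0,0],"gripper":1},{"linear":[0,0,0],"twist":[0,0,0],"gripper":1},{"linear":[0,0,0],"twist":[0,0,0],"gripper":1},{"linear":[0,0,0],"twist":[0,0,0],"gripper":1},{"linear":[0,0,0],"twist":[0,0,0],"gripper":1},{"linear":[0,0,0],"twist":[0,0,0],"gripper":1}]' 45
python3 -c "
from h import *
s=env.get_state();print(s['ft_force'],s['ft_torque'])"
```

```text
clock: 4.87
eef_pos: [506.0, -207.6, 120.9]
tcp_rot: [-2.106, -2.33, 0.0]
ft_force: [-0.0, 0.6, -0.5]
opening: 0.273
[-0.00422744  0.60011051 -0.52527768] [-0.02276693 -0.04929774 -0.01793588]
```

```bash
for i in 1; do python3 -m creep '[{"linear":[0,0.06,0],"twist":[0,0,0],"gripper":1},{"linear":[0,0.06,0],"twist":[0,0,0],"gripper":1},{"linear":[0,0,0],"twist":[0,0,0],"gripper":1}]'; python3 -m creep '[{"linear":[0.005,0.08,0],"twist":[0,0,0],"gripper":1},{"linear":[0,0.08,0],"twist":[0,0,0],"gripper":1},{"linear":[0,0,0],"twist":[0,0,0],"gripper":1}]'; done
```

```text
clock: 5.12
eef_pos: [508.4, -207.2, 120.9]
tcp_rot: [-2.105, -2.33, 0.002]
ft_force: [-3.4, -0.2, 2.0]
opening: 0.274
clock: 5.37
eef_pos: [513.9, -206.6, 120.8]
tcp_rot: [2.106, 2.33, 0.001]
ft_force: [-1.4, -0.7, -0.4]
opening: 0.273
```

```bash
python3 -m creep '[{"linear":[0.005,0.08,0],"twist":[0,0,0],"gripper":1},{"linear":[0,0.08,0],"twist":[0,0,0],"gripper":1},{"linear":[0,0,0],"twist":[0,0,0],"gripper":1}]'
```

```text
clock: 5.62
eef_pos: [517.9, -206.2, 120.8]
tcp_rot: [2.106, 2.33, 0.001]
ft_force: [-2.2, 0.0, -0.6]
opening: 0.272
```

```bash
python3 -m creep '[{"linear":[0.005,0.06,0],"twist":[0,0,0],"gripper":1},{"linear":[0,0.06,0],"twist":[0,0,0],"gripper":1},{"linear":[0,0,0],"twist":[0,0,0],"gripper":1}]'
```

```text
clock: 5.87
eef_pos: [520.6, -205.8, 120.8]
tcp_rot: [2.106, 2.33, 0.001]
ft_force: [-1.1, -0.7, -1.6]
opening: 0.274
```

```bash
python3 -m creep '[{"linear":[0.003,0.06,0],"twist":[0,0,0],"gripper":1},{"linear":[0,0.06,0],"twist":[0,0,0],"gripper":1},{"linear":[0,0,0],"twist":[0,0,0],"gripper":1}]'
```

```text
clock: 6.12
eef_pos: [523.6, -205.4, 120.9]
tcp_rot: [2.106, 2.33, 0.001]
ft_force: [0.3, 0.7, -1.4]
opening: 0.272
```

```bash
python3 -m creep '[{"linear":[0.003,0.06,0],"twist":[0,0,0],"gripper":1},{"linear":[0,0.06,0],"twist":[0,0,0],"gripper":1},{"linear":[0,0,0],"twist":[0,0,0],"gripper":1}]'; python3 -c "
from h import *
cv2.imwrite('pics/w3.png',env.grab_frame('wrist')['pixels'][150:300,240:520].repeat(2,0).repeat(2,1))"
```

```text
clock: 6.37
eef_pos: [526.6, -205.0, 120.9]
tcp_rot: [2.106, 2.33, 0.001]
ft_force: [-0.8, -0.8, -2.2]
opening: 0.274
```

View pics/w3.png

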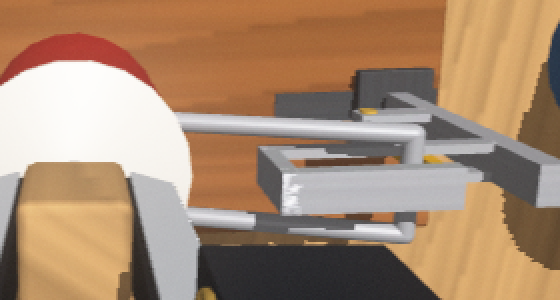

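The bar, at about (410,150) in the crop, is now almost against the yellow keeper at about (430,158). The force still shows only friction, so I continue in small steps.

```bash
python3 -m creep '[{"linear":[0.003,0.05,0],"twist":[0,0,0],"gripper":1},{"linear":[0,0.05,0],"twist":[0,0,0],"gripper":1},{"linear":[0,0,0],"twist":[0,0,0],"gripper":1},{"linear":[0,0,0],"twist":[0,0,0],"gripper":1}]'
```

```text
clock: 6.75
eef_pos: [528.9, -204.7, 120.9]
tcp_rot: [2.106, 2.33, 0.001]
ft_force: [0.5, -0.5, -4.6]
opening: 0.273
```

```bash
python3 -m creep '[{"linear":[0.003,0.05,0],"twist":[0,0,0],"gripper":1},{"linear":[0,0.05,0],"twist":[0,0,0],"gripper":1},{"linear":[0,0,0],"twist":[0,0,0],"gripper":1},{"linear":[0,0,0],"twist":[0,0,0],"gripper":1}]'
```

```text
clock: 7.08
eef_pos: [530.9, -204.4, 120.9]
tcp_rot: [-2.106, -2.331, 0.0]
ft_force: [-0.4, 0.2, -2.9]
opening: 0.273
```

```bash
python3 -m creep '[{"linear":[0.003,0.05,0],"twist":[0,0,0],"gripper":1},{"linear":[0,0.05,0],"twist":[0,0,0],"gripper":1},{"linear":[0,0,0],"twist":[0,0,0],"gripper":1},{"linear":[0,0,0],"twist":[0,0,0],"gripper":1}]'; python3 -c "
from h import *
s=env.get_state();print(s['ft_force'],s['ft_torque'])
cv2.imwrite('pics/w4.png',env.grab_frame('wrist')['pixels'][150:300,240:520].repeat(2,0).repeat(2,1))"
```

```text
clock: 7.42
eef_pos: [532.8, -204.1, 120.9]
tcp_rot: [-2.106, -2.33, 0.001]
ft_force: [-4.1, -0.7, -2.0]
opening: 0.276
[-4.05354297 -0.67766014 -2.00297274] [-0.16286528  0.55208706 -0.02108181]
```

View pics/w4.png

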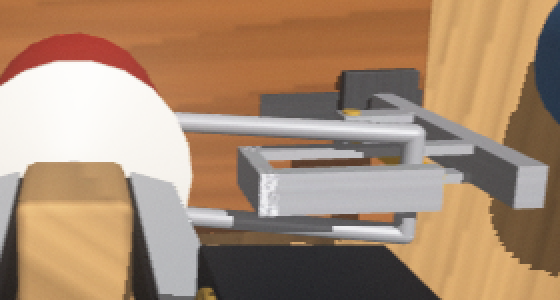

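Keeper contact: 4 N, with the bar covering the keeper. I press on slowly.

```bash
python3 -m creep '[{"linear":[0.003,0.06,0],"twist":[0,0,0],"gripper":1},{"linear":[0,0.06,0],"twist":[0,0,0],"gripper":1},{"linear":[0,0,0],"twist":[0,0,0],"gripper":1},{"linear":[0,0,0],"twist":[0,0,0],"gripper":1}]'
```

```text
clock: 7.8
eef_pos: [535.5, -203.7, 120.9]
tcp_rot: [-2.105, -2.33, 0.002]
ft_force: [-5.4, -1.0, -1.0]
opening: 0.276
```

```bash
python3 -m creep '[{"linear":[0.002,0.04,0],"twist":[0,0,0],"gripper":1},{"linear":[0,0.04,0],"twist":[0,0,0],"gripper":1},{"linear":[0,0,0],"twist":[0,0,0],"gripper":1}]';python3 -m creep '[{"linear":[0,0,0],"twist":[0,0,0],"gripper":1}]';python3 -m creep '[{"linear":[0,0,0],"twist":[0,0,0],"gripper":1}]'
```

```text
clock: 8.05
eef_pos: [536.8, -203.6, 121.0]
tcp_rot: [-2.105, -2.329, 0.004]
ft_force: [-6.3, -0.3, 0.9]
opening: 0.274
clock: 8.13
eef_pos: [536.8, -203.5, 121.0]
tcp_rot: [-2.105, -2.329, 0.004]
ft_force: [-6.5, -1.0, 1.1]
opening: 0.275
clock: 8.22
eef_pos: [536.8, -203.5, 121.0]
tcp_rot: [-2.105, -2.329, 0.004]
ft_force: [-7.0, -0.9, 0.1]
opening: 0.272
```

```bash
python3 -m creep '[{"linear":[0.002,0.05,0],"twist":[0,0,0],"gripper":1},{"linear":[0,0.05,0],"twist":[0,0,0],"gripper":1},{"linear":[0,0,0],"twist":[0,0,0],"gripper":1},{"linear":[0,0,0],"twist":[0,0,0],"gripper":1}]';python3 -m creep '[{"linear":[0,0,0],"twist":[0,0,0],"gripper":1}]'
```

```text
clock: 8.55
eef_pos: [538.4, -203.3, 121.0]
tcp_rot: [-2.104, -2.329, 0.006]
ft_force: [-8.3, -1.7, 2.4]
opening: 0.273
clock: 8.63
eef_pos: [538.5, -203.3, 121.0]
tcp_rot: [-2.104, -2.329, 0.005]
ft_force: [-7.9, -0.6, 1.2]
opening: 0.277
```

```bash
python3 -m creep '[{"linear":[0.002,0.04,0],"twist":[0,0,0],"gripper":1},{"linear":[0,0.02,0],"twist":[0,0,0],"gripper":1},{"linear":[0,0,0],"twist":[0,0,0],"gripper":1},{"linear":[0,0,0],"twist":[0,0,0],"gripper":1}]';python3 -m creep '[{"linear":[0,0,0],"twist":[0,0,0],"gripper":1}]';python3 -m creep '[{"linear":[0,0,0],"twist":[0,0,0],"gripper":1}]'
```

```text
clock: 8.97
eef_pos: [539.3, -203.2, 121.0]
tcp_rot: [-2.103, -2.328, 0.007]
ft_force: [-9.9, -2.3, 3.0]
opening: 0.273
clock: 9.05
eef_pos: [539.3, -203.2, 121.1]
tcp_rot: [-2.103, -2.328, 0.007]
ft_force: [-8.8, -1.6, 3.0]
opening: 0.272
clock: 9.13
eef_pos: [539.3, -203.2, 121.1]
tcp_rot: [-2.103, -2.328, 0.007]
ft_force: [-9.2, -1.0, 3.2]
opening: 0.273
```

```bash
python3 -m creep '[{"linear":[0.002,0.04,0],"twist":[0,0,0],"gripper":1},{"linear":[0,0.03,0],"twist":[0,0,0],"gripper":1},{"linear":[0,0,0],"twist":[0,0,0],"gripper":1},{"linear":[0,0,0],"twist":[0,0,0],"gripper":1}]';python3 -m creep '[{"linear":[0,0,0],"twist":[0,0,0],"gripper":1}]';python3 -m creep '[{"linear":[0,0,0],"twist":[0,0,0],"gripper":1}]'; python3 -c "
from h import *
s=env.get_state();print(s['ft_force'],s['ft_torque'])
cv2.imwrite('pics/w5.png',env.grab_frame('wrist')['pixels'][150:300,240:520].repeat(2,0).repeat(2,1))"
```

```text
clock: 9.47
eef_pos: [540.3, -203.0, 121.1]
tcp_rot: [-2.102, -2.327, 0.009]
ft_force: [-9.8, -1.6, 3.8]
opening: 0.279
clock: 9.55
eef_pos: [540.4, -203.0, 121.1]
tcp_rot: [-2.102, -2.327, 0.009]
ft_force: [-9.3, -2.7, 4.0]
opening: 0.275
clock: 9.63
eef_pos: [540.3, -203.0, 121.1]
tcp_rot: [-2.102, -2.327, 0.009]
ft_force: [-10.5, -2.3, 4.0]
opening: 0.274
[-10.53087971  -2.28825783   3.97132553] [-0.43218237  1.95547698 -0.12833335]
```

View pics/w5.png

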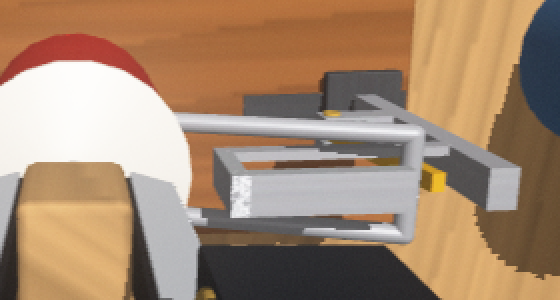

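The bar is past the curl end and the keeper (yellow, (432,178)) is pushed open behind it. I start lifting 1.5 mm, still under curl height, and re-read the force without board friction.

```bash
python3 -m creep '[{"linear":[0,0,-0.04],"twist":[0,0,0],"gripper":1},{"linear":[0,0,-0.04],"twist":[0,0,0],"gripper":1},{"linear":[0,0,0],"twist":[0,0,0],"gripper":1},{"linear":[0,0,0],"twist":[0,0,0],"gripper":1}]';python3 -m creep '[{"linear":[0,0,0],"twist":[0,0,0],"gripper":1}]';python3 -m creep '[{"linear":[0,0,0],"twist":[0,0,0],"gripper":1}]'; python3 -c "
from h import *
s=env.get_state();print(s['ft_force'],s['ft_torque'])
cv2.imwrite('pics/w6.png',env.grab_frame('wrist')['pixels'][150:300,240:520].repeat(2,0).repeat(2,1))"
```

```text
clock: 10.02
eef_pos: [539.9, -202.8, 121.5]
tcp_rot: [-2.102, -2.326, 0.009]
ft_force: [-10.0, -2.7, -2.6]
opening: 0.273
clock: 10.1
eef_pos: [540.0, -202.8, 121.5]
tcp_rot: [-2.102, -2.326, 0.009]
ft_force: [-9.1, -2.3, -3.4]
opening: 0.274
clock: 10.18
eef_pos: [540.0, -202.8, 121.5]
tcp_rot: [-2.102, -2.326, 0.009]
ft_force: [-9.4, -2.8, -3.8]
opening: 0.276
[-9.43600523 -2.8478774  -3.8145866 ] [-0.53123396  1.76843436 -0.10652797]
```

View pics/w6.png

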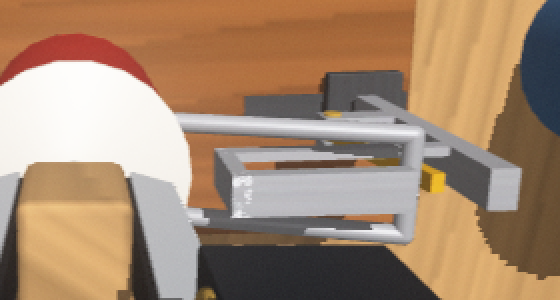

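```bash
python3 -m creep '[{"linear":[0,0.03,-0.04],"twist":[0,0,0],"gripper":1},{"linear":[0,0,-0.04],"twist":[0,0,0],"gripper":1},{"linear":[0,0,0],"twist":[0,0,0],"gripper":1},{"linear":[0,0,0],"twist":[0,0,0],"gripper":1}]';python3 -m creep '[{"linear":[0,0,0],"twist":[0,0,0],"gripper":1}]';python3 -m creep '[{"linear":[0,0,0],"twist":[0,0,0],"gripper":1}]'
```

```text
clock: 10.57
eef_pos: [539.8, -202.3, 122.6]
tcp_rot: [-2.1, -2.324, 0.01]
ft_force: [-9.0, -2.5, -5.9]
opening: 0.267
clock: 10.65
eef_pos: [539.8, -202.3, 122.6]
tcp_rot: [-2.1, -2.324, 0.01]
ft_force: [-8.9, -2.7, -6.0]
opening: 0.271
clock: 10.73
eef_pos: [539.8, -202.3, 122.6]
tcp_rot: [-2.1, -2.324, 0.01]
ft_force: [-8.1, -2.0, -6.0]
opening: 0.273
```

```bash
python3 -m creep '[{"linear":[-0.02,0.06,0],"twist":[0,0,0],"gripper":1},{"linear":[0,0,0],"twist":[0,0,0],"gripper":1},{"linear":[0,0,0],"twist":[0,0,0],"gripper":1}]';python3 -m creep '[{"linear":[0,0,0],"twist":[0,0,0],"gripper":1}]';python3 -c "
from h import *
s=env.get_state();print(s['ft_force'],s['ft_torque'],cv2.Rodrigues(s['tcp_rot'])[0])
cv2.imwrite('pics/w7.png',env.grab_frame('wrist')['pixels'][150:300,240:520].repeat(2,0).repeat(2,1))
a=env.grab_frame('scene')['pixels'][180:280,160:260];cv2.imwrite('pics/s7.png',cv2.resize(a,None,fx=5,fy=5,interpolation=2))"
```

```text
clock: 10.98
eef_pos: [540.9, -202.3, 122.6]
tcp_rot: [-2.099, -2.324, 0.011]
ft_force: [-9.6, -2.5, -5.2]
opening: 0.275
clock: 11.07
eef_pos: [540.9, -202.3, 122.6]
tcp_rot: [-2.099, -2.324, 0.011]
ft_force: [-10.4, -2.4, -5.4]
opening: 0.269
[-10.38593504  -2.39793028  -5.43510545] [-0.40566204  2.13175802 -0.00446618] [[-0.10141255  0.99476682 -0.01242892]
 [ 0.99483918  0.1014448   0.00199103]
 [ 0.00324146 -0.01216286 -0.99992078]]
```

View pics/w7.png

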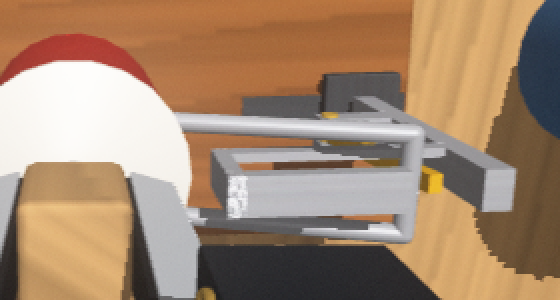

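View pics/s7.png

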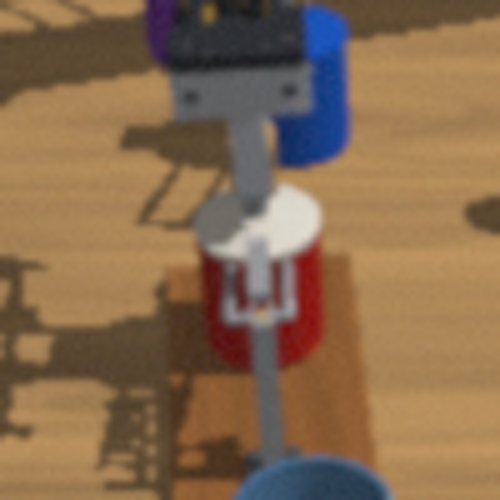

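```bash
python3 -m creep '[{"linear":[-0.01,0.01,-0.06],"twist":[0,0,0],"gripper":1},{"linear":[0,0,0],"twist":[0,0,0],"gripper":1},{"linear":[0,0,0],"twist":[0,0,0],"gripper":1}]';python3 -m creep '[{"linear":[0,0,0],"twist":[0,0,0],"gripper":1}]'
```

```text
clock: 11.42
eef_pos: [540.9, -202.2, 123.9]
tcp_rot: [-2.098, -2.323, 0.01]
ft_force: [-9.5, -0.8, -5.6]
opening: 0.273
clock: 11.5
eef_pos: [541.0, -202.1, 123.9]
tcp_rot: [-2.098, -2.323, 0.01]
ft_force: [-9.6, -0.7, -5.9]
opening: 0.276
```

```bash
python3 -m creep '[{"linear":[0,0.03,-0.05],"twist":[0,0,0],"gripper":1},{"linear":[0,0,0],"twist":[0,0,0],"gripper":1},{"linear":[0,0,0],"twist":[0,0,0],"gripper":1}]';python3 -m creep '[{"linear":[0,0,0],"twist":[0,0,0],"gripper":1}]'; python3 -c "
from h import *
cv2.imwrite('pics/w8.png',env.grab_frame('wrist')['pixels'][150:300,240:520].repeat(2,0).repeat(2,1))"
```

```text
clock: 11.75
eef_pos: [541.5, -202.0, 125.0]
tcp_rot: [-2.098, -2.323, 0.011]
ft_force: [-9.6, -1.8, -5.8]
opening: 0.275
clock: 11.83
eef_pos: [541.5, -202.0, 125.0]
tcp_rot: [-2.098, -2.323, 0.011]
ft_force: [-10.0, -0.6, -5.9]
opening: 0.271
```

View pics/w8.png

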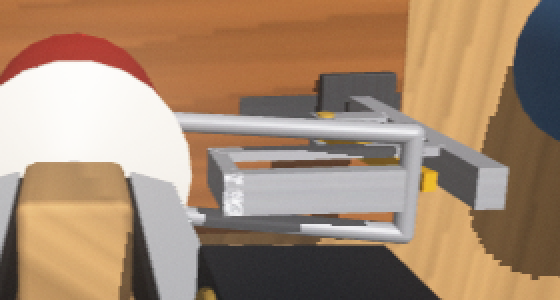

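```bash
python3 -m creep '[{"linear":[0,0.02,-0.06],"twist":[0,0,0],"gripper":1},{"linear":[0,0,0],"twist":[0,0,0],"gripper":1},{"linear":[0,0,0],"twist":[0,0,0],"gripper":1}]'
```

```text
clock: 12.13
eef_pos: [542.1, -201.8, 126.5]
tcp_rot: [-2.098, -2.323, 0.01]
ft_force: [-10.0, -0.7, -4.5]
opening: 0.275
```

```bash
python3 -m creep '[{"linear":[0,0.02,-0.06],"twist":[0,0,0],"gripper":1},{"linear":[0,0,0],"twist":[0,0,0],"gripper":1},{"linear":[0,0,0],"twist":[0,0,0],"gripper":1}]'
```

```text
clock: 12.38
eef_pos: [547.9, -202.6, 129.8]
tcp_rot: [-2.105, -2.329, 0.0]
ft_force: [-2.7, -0.8, -6.2]
opening: 0.273
```

```bash
python3 -m creep '[{"linear":[0,-0.06,0],"twist":[0,0,0],"gripper":1},{"linear":[0,0,0],"twist":[0,0,0],"gripper":1}]'; python3 -c "
from h import *
cv2.imwrite('pics/w9.png',env.grab_frame('wrist')['pixels'][150:300,240:520].repeat(2,0).repeat(2,1))"
```

```text
clock: 12.55
eef_pos: [547.8, -203.2, 130.9]
tcp_rot: [2.106, 2.329, 0.002]
ft_force: [-1.8, 0.6, -3.9]
opening: 0.273
```

View pics/w9.png

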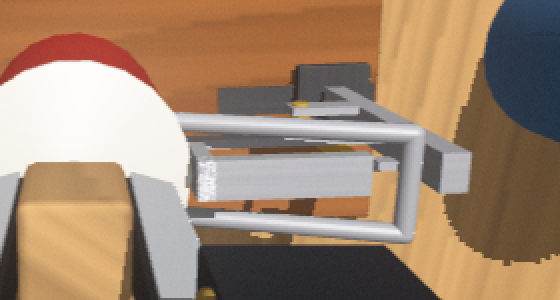

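The bar is free of the curl and keeper, sitting above the gap at about (408,180) in the crop. I raise it straight clear.

```bash
python3 -m creep '[{"linear":[0,-0.05,-0.1],"twist":[0,0,0],"gripper":1},{"linear":[0,0,-0.12],"twist":[0,0,0],"gripper":1},{"linear":[0,0,-0.12],"twist":[0,0,0],"gripper":1},{"linear":[0,0,0],"twist":[0,0,0],"gripper":1}]'
```

```text
clock: 12.93
eef_pos: [546.9, -203.8, 140.6]
tcp_rot: [2.104, 2.328, 0.002]
ft_force: [0.2, 0.0, -4.1]
opening: 0.275
```

```bash
python3 -m creep '[{"linear":[0,0,-0.3],"twist":[0,0,0],"gripper":1},{"linear":[0,0,-0.4],"twist":[0,0,0],"gripper":1},{"linear":[0,0,-0.5],"twist":[0,0,0],"gripper":1},{"linear":[0,0,-0.5],"twist":[0,0,0],"gripper":1},{"linear":[0,0,-0.5],"twist":[0,0,0],"gripper":1},{"linear":[0,0,-0.5],"twist":[0,0,0],"gripper":1},{"linear":[0,0,-0.3],"twist":[0,0,0],"gripper":1},{"linear":[0,0,0],"twist":[0,0,0],"gripper":1}]'
```

```text
clock: 13.6
eef_pos: [547.0, -204.0, 217.0]
tcp_rot: [2.103, 2.327, 0.002]
ft_force: [-0.7, 0.6, -3.9]
opening: 0.274
```

Weight is about 4 N and nothing else is touching. I raise it further before traversing to the mat, using (498.5, 164.5) as its centre.

```bash
python3 -m creep '[{"linear":[0,0,-0.3],"twist":[0,0,0],"gripper":1},{"linear":[0,0,-0.5],"twist":[0,0,0],"gripper":1},{"linear":[0,0,-0.5],"twist":[0,0,0],"gripper":1},{"linear":[0.1,0,-0.4],"twist":[0,0,0],"gripper":1},{"linear":[0.25,0,-0.2],"twist":[0,0,0],"gripper":1},{"linear":[0.4,-0.03,0],"twist":[0,0,0],"gripper":1},{"linear":[0.5,-0.03,0],"twist":[0,0,0],"gripper":1},{"linear":[0.6,-0.03,0],"twist":[0,0,0],"gripper":1}]'
python3 -m creep '[{"linear":[0.7,-0.03,0],"twist":[0,0,0],"gripper":1},{"linear":[0.7,-0.03,0],"twist":[0,0,0],"gripper":1},{"linear":[0.7,-0.03,0],"twist":[0,0,0],"gripper":1},{"linear":[0.7,-0.03,0],"twist":[0,0,0],"gripper":1},{"linear":[0.7,-0.03,0],"twist":[0,0,0],"gripper":1},{"linear":[0.7,-0.03,0],"twist":[0,0,0],"gripper":1},{"linear":[0.7,-0.03,0],"twist":[0,0,0],"gripper":1},{"linear":[0.7,-0.03,0],"twist":[0,0,0],"gripper":1}]'
python3 -m creep '[{"linear":[0.7,-0.03,0],"twist":[0,0,0],"gripper":1},{"linear":[0.7,-0.03,0],"twist":[0,0,0],"gripper":1},{"linear":[0.7,-0.03,0],"twist":[0,0,0],"gripper":1},{"linear":[0.7,-0.03,0],"twist":[0,0,0],"gripper":1},{"linear":[0.7,0,0],"twist":[0,0,0],"gripper":1},{"linear":[0.6,0,0],"twist":[0,0,0],"gripper":1},{"linear":[0.5,0,0],"twist":[0,0,0],"gripper":1},{"linear":[0.4,0,0],"twist":[0,0,0],"gripper":1}]'
python3 -m creep '[{"linear":[0.3,0,0],"twist":[0,0,0],"gripper":1},{"linear":[0.2,0,0],"twist":[0,0,0],"gripper":1},{"linear":[0.1,0,0],"twist":[0,0,0],"gripper":1},{"linear":[0,0,0],"twist":[0,0,0],"gripper":1},{"linear":[0,0,0],"twist":[0,0,0],"gripper":1}]'
python3 - <<'E'
from h import *
import pickle
s=env.get_state();F={n:env.grab_frame(n) for n in("scene","top","wrist")}
print(s["eef_pos"],cv2.Rodrigues(s["tcp_rot"])[0].round(4))
pickle.dump((s,F),open("m.pkl","wb"))
cv2.imwrite("pics/m_s.png",F["scene"]["pixels"]);cv2.imwrite("pics/m_w.png",F["wrist"]["pixels"])
E
```

```text
clock: 14.27
eef_pos: [537.9, -156.1, 260.8]
tcp_rot: [-2.106, -2.329, 0.001]
ft_force: [1.0, -0.9, -2.9]
opening: 0.273
clock: 14.93
eef_pos: [517.1, -16.4, 261.0]
tcp_rot: [-2.104, -2.33, 0.001]
ft_force: [-0.7, -0.3, -3.7]
opening: 0.271
clock: 15.6
eef_pos: [501.7, 107.2, 261.2]
tcp_rot: [-2.104, -2.331, 0.001]
ft_force: [-0.2, 0.3, -3.4]
opening: 0.272
clock: 16.02
eef_pos: [501.7, 119.7, 261.6]
tcp_rot: [2.107, 2.33, -0.001]
ft_force: [0.3, 0.1, -2.9]
opening: 0.273
[501.68436809 119.6860882  261.63036723] [[-1.004e-01  9.949e-01 -0.000e+00]
 [ 9.949e-01  1.004e-01 -7.000e-04]
 [-7.000e-04 -1.000e-04 -1.000e+00]]
```

View pics/m_s.png

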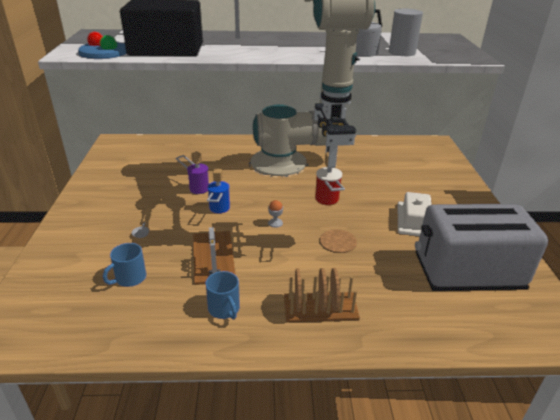

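View pics/m_w.png

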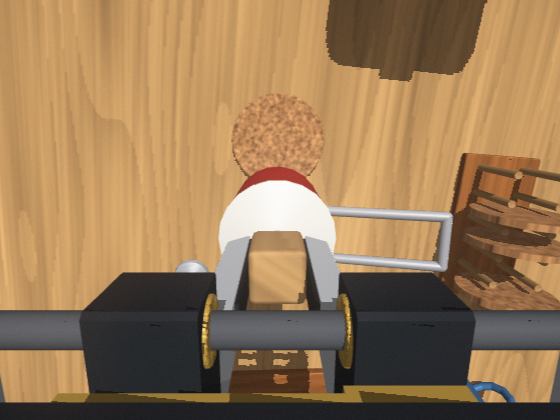

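Wrist view: mat circle spans columns 232–324 with its top at row 94, centre about (278,140), partly hidden by the pot. The scene shows the pot held upright and everything else in place.

```bash
python3 - <<'E'
from h import *
import pickle
np.set_printoptions(precision=1,suppress=True)
s,F=pickle.load(open("m.pkl","rb"));w=wf(s,F["wrist"])
a,l,r=[onz(w,p,6) for p in((278,94),(232,140),(324,140))]
print(a,l,r,"c",onz(w,(278,140),6))
tx=cv2.Rodrigues(s["tcp_rot"])[0][:,0];print("from far edge",a-55*tx, proj(w,[498.5,164.5,6]))
# pot bottom in hand: lid centre
print("pot lid centre (ref z)",onz(w,(277.5,222),261.6-120.9+102))
c=np.array([496,168,0]);
for c in (onz(w,(278,140),6),np.array([498.5,164.5,6])):
    d=c-s["eef_pos"];R=cv2.Rodrigues(s["tcp_rot"])[0];print((R.T@d)/25)
E
```

```text
[492.4 218.1   6. ] [443.2 160.6   6. ] [552.2 171.5   6. ] c [497.7 166.    6. ]
from far edge [497.9 163.4   6. ] [[278.5 141.4]]
pot lid centre (ref z) [500.3 130.8 242.7]
[ 1.9  0.  10.2]
[ 1.8  0.1 10.2]
```

```bash
python3 -m creep '[{"linear":[0.3,0,0],"twist":[0,0,0],"gripper":1},{"linear":[0.5,0,0],"twist":[0,0,0],"gripper":1},{"linear":[0.5,0,0],"twist":[0,0,0],"gripper":1},{"linear":[0.35,0,0.2],"twist":[0,0,0],"gripper":1},{"linear":[0.15,0,0.4],"twist":[0,0,0],"gripper":1},{"linear":[0,0,0.6],"twist":[0,0,0],"gripper":1},{"linear":[0,0,0.7],"twist":[0,0,0],"gripper":1},{"linear":[0,0,0.7],"twist":[0,0,0],"gripper":1}]'
python3 -m creep '[{"linear":[0,0,0.7],"twist":[0,0,0],"gripper":1},{"linear":[0,0,0.6],"twist":[0,0,0],"gripper":1},{"linear":[0,0,0.5],"twist":[0,0,0],"gripper":1},{"linear":[0,0,0.4],"twist":[0,0,0],"gripper":1},{"linear":[0,0,0.3],"twist":[0,0,0],"gripper":1},{"linear":[0,0,0.2],"twist":[0,0,0],"gripper":1},{"linear":[0,0,0.1],"twist":[0,0,0],"gripper":1},{"linear":[0,0,0],"twist":[0,0,0],"gripper":1}]'
python3 -c "
from h import *
s=env.get_state();print(s['eef_pos'],s['ft_force'])
a=env.grab_frame('scene')['pixels'][150:270,280:400];cv2.imwrite('pics/s10.png',cv2.resize(a,None,fx=5,fy=5,interpolation=2))"
```

```text
clock: 16.83
eef_pos: [496.6, 165.5, 195.2]
tcp_rot: [2.105, 2.332, -0.001]
ft_force: [-0.5, 0.0, -4.2]
opening: 0.271
clock: 17.5
eef_pos: [497.0, 164.9, 126.4]
tcp_rot: [-2.106, -2.331, 0.001]
ft_force: [-0.9, -0.2, -3.0]
opening: 0.275
[496.97557417 164.9457804  126.38476737] [-0.94925033 -0.1555413  -3.03850336]
```

View pics/s10.png

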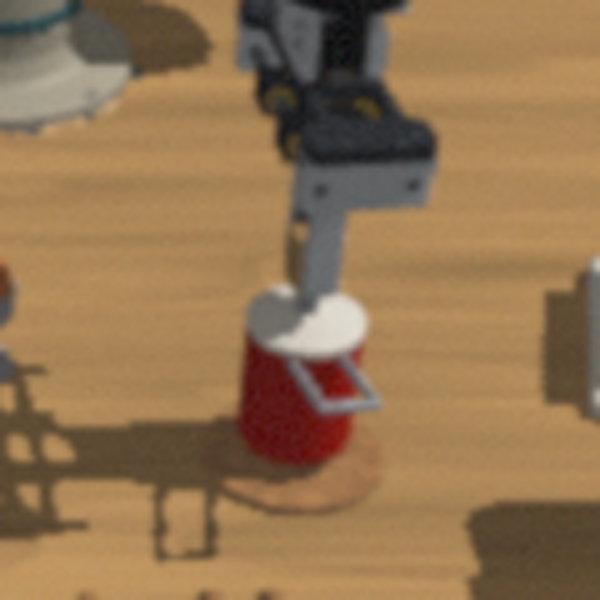

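```bash
python3 -m creep '[{"linear":[0,0.02,0.12],"twist":[0,0,0],"gripper":1},{"linear":[0,0.02,0.12],"twist":[0,0,0],"gripper":1},{"linear":[0,0,0.08],"twist":[0,0,0],"gripper":1},{"linear":[0,0,0],"twist":[0,0,0],"gripper":1}]'
python3 -m creep '[{"linear":[0,0,0.04],"twist":[0,0,0],"gripper":1},{"linear":[0,0,0.04],"twist":[0,0,0],"gripper":1},{"linear":[0,0,0],"twist":[0,0,0],"gripper":1}]'
```

```text
clock: 17.88
eef_pos: [497.8, 164.9, 118.3]
tcp_rot: [-2.107, -2.33, 0.001]
ft_force: [-0.2, -0.2, -3.9]
opening: 0.276
clock: 18.13
eef_pos: [498.0, 165.0, 116.6]
tcp_rot: [-2.107, -2.33, 0.0]
ft_force: [-0.7, 0.4, -3.8]
opening: 0.279
```

```bash
python3 -m creep '[{"linear":[0,0,0.03],"twist":[0,0,0],"gripper":1},{"linear":[0,0,0.02],"twist":[0,0,0],"gripper":1},{"linear":[0,0,0],"twist":[0,0,0],"gripper":1}]'
```

```text
clock: 18.38
eef_pos: [498.0, 165.0, 115.4]
tcp_rot: [2.107, 2.331, -0.0]
ft_force: [0.1, 0.8, -4.0]
opening: 0.276
```

```bash
python3 -m creep '[{"linear":[0,0,0.02],"twist":[0,0,0],"gripper":1},{"linear":[0,0,0.02],"twist":[0,0,0],"gripper":1},{"linear":[0,0,0],"twist":[0,0,0],"gripper":1}]'
```

```text
clock: 18.63
eef_pos: [498.1, 165.0, 114.8]
tcp_rot: [2.106, 2.33, 0.0]
ft_force: [0.0, -0.5, 0.7]
opening: 0.272
```

```bash
python3 -m creep '[{"linear":[0,0,0.02],"twist":[0,0,0],"gripper":1},{"linear":[0,0,0],"twist":[0,0,0],"gripper":1},{"linear":[0,0,0],"twist":[0,0,0],"gripper":1}]'; python3 -c "
from h import *
s=env.get_state();print(s['eef_pos'],s['ft_force'],s['ft_torque'])
a=env.grab_frame('scene')['pixels'][150:270,280:400];cv2.imwrite('pics/s11.png',cv2.resize(a,None,fx=5,fy=5,interpolation=2))"
```

```text
clock: 18.88
eef_pos: [498.1, 165.0, 114.8]
tcp_rot: [2.106, 2.33, 0.001]
ft_force: [-2.4, -1.4, 5.6]
opening: 0.273
[498.12601364 165.01887537 114.82835023] [-2.39697267 -1.403264    5.60154462] [-0.1940817   0.41314169 -0.03257144]
```

View pics/s11.png

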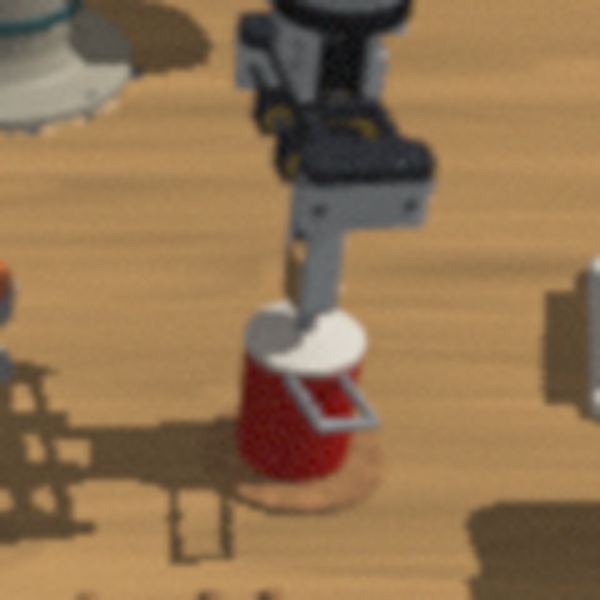

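Seated: support took over at TCP z 114.8 (expected 114.9). The pot base is centred at about column 292 in the crop and the mat at about 290. I ease the pressure and open.

```bash
python3 -m creep '[{"linear":[0,0,-0.03],"twist":[0,0,0],"gripper":1},{"linear":[0,0,0],"twist":[0,0,0],"gripper":1},{"linear":[0,0,0],"twist":[0,0,0],"gripper":1}]'
python3 -m creep '[{"linear":[0,0,0],"twist":[0,0,0],"gripper":0.7},{"linear":[0,0,0],"twist":[0,0,0],"gripper":0.6},{"linear":[0,0,0],"twist":[0,0,0],"gripper":0.5},{"linear":[0,0,0],"twist":[0,0,0],"gripper":0.4},{"linear":[0,0,0],"twist":[0,0,0],"gripper":0.3},{"linear":[0,0,0],"twist":[0,0,0],"gripper":0.3},{"linear":[0,0,0],"twist":[0,0,0],"gripper":0.3},{"linear":[0,0,0],"twist":[0,0,0],"gripper":0.3}]'
```

```text
clock: 19.18
eef_pos: [498.1, 165.0, 114.8]
tcp_rot: [2.106, 2.33, 0.0]
ft_force: [-0.5, 0.1, 2.6]
opening: 0.274
clock: 19.85
eef_pos: [498.1, 165.0, 114.7]
tcp_rot: [2.107, 2.331, -0.0]
ft_force: [-0.4, -0.7, -0.5]
opening: 0.692
```

```bash
python3 -m creep '[{"linear":[0,0,-0.2],"twist":[0,0,0],"gripper":0.3},{"linear":[0,0,-0.5],"twist":[0,0,0],"gripper":0.3},{"linear":[0,0,-0.8],"twist":[0,0,0],"gripper":0.3},{"linear":[0,0,-0.9],"twist":[0,0,0],"gripper":0.3},{"linear":[0,0,-0.9],"twist":[0,0,0],"gripper":0.3},{"linear":[0,0,-0.9],"twist":[0,0,0],"gripper":0.3},{"linear":[0,0,-0.6],"twist":[0,0,0],"gripper":0.3},{"linear":[0,0,0],"twist":[0,0,0],"gripper":0.3}]'
python3 -m creep '[{"linear":[-0.4,0,-0.4],"twist":[0,0,0],"gripper":0.3},{"linear":[-0.9,0,0],"twist":[0,0,0],"gripper":0.3},{"linear":[-0.9,0,0],"twist":[0,0,0],"gripper":0.3},{"linear":[-0.6,0,0],"twist":[0,0,0],"gripper":0.3},{"linear":[-0.3,0,0],"twist":[0,0,0],"gripper":0.3},{"linear":[0,0,0],"twist":[0,0,0],"gripper":0.3},{"linear":[0,0,0],"twist":[0,0,0],"gripper":0.3},{"linear":[0,0,0],"twist":[0,0,0],"gripper":0.3}]'
python3 - <<'E'
from h import *
s=env.get_state();f=env.grab_frame("wrist");w=wf(s,f);im=f["pixels"].copy()
th=np.linspace(0,2*np.pi,60)
cv2.polylines(im,[np.int32(proj(w,np.c_[498+55*np.cos(th),164.7+55*np.sin(th),6+0*th]))],True,(0,255,0),1)
cv2.imwrite("pics/w12.png",im);cv2.imwrite("pics/s12.png",env.grab_frame("scene")["pixels"])
E
```

```text
clock: 20.52
eef_pos: [500.2, 165.5, 238.6]
tcp_rot: [2.103, 2.327, 0.01]
ft_force: [0.4, 0.2, 0.1]
opening: 0.701
clock: 21.18
eef_pos: [505.6, 88.4, 244.4]
tcp_rot: [-2.106, -2.33, 0.0]
ft_force: [-0.3, 0.5, 0.8]
opening: 0.699
```

View pics/w12.png

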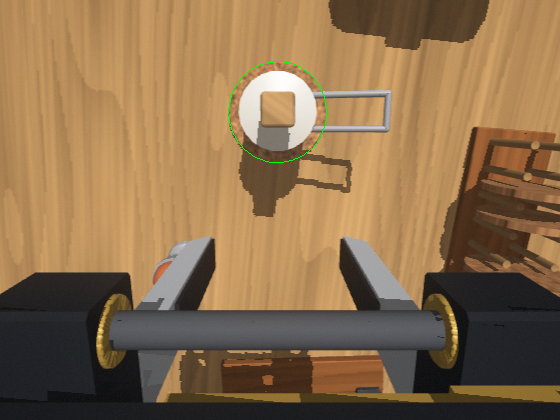

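View pics/s12.png

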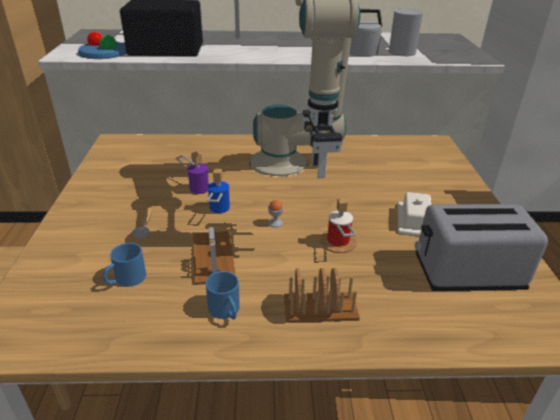

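The pot stands upright at (278,110) in the wrist view, inside the visible cork rim all round. In the scene view the bystanders sit where they began. Nothing touches the robot.

```bash
python3 -c "
from h import *
print(env.sign_off())"
```

```text
the job is handed in; nothing more can be done
None
```

The red sugar pot is out of its hook and standing upright on the cork mat, with the gripper released. I handed the job in at about 21 s.

- **Freeing it:** I gripped the pot by its knob and slid it about 25 mm until the loop touched the keeper. I then pressed on to about 10 N until the bar cleared the curl, and only then lifted. The side load ended with a jerk at about 8 mm up, as you described. Lifting resistance while still pressed reached about 6 N, which I took to be weight plus friction on the keeper.
- **Setting it down:** Support took over at a tool height of 114.8 mm (114.9 expected), and I eased the downward pressure before opening the gripper.
- **Last checks:** The wrist picture shows the pot upright with cork visible all round. The scene picture shows the mugs, egg cup, rack and other things where they started. The wrist force is near zero.
- **Disagreement:** The first top and scene views of the mat centre differed by about 6 mm. The wrist view at the mat agreed with the point I used to within about 2 mm. The pot has about 21 mm to spare there.

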